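Clamp one end of a glued panel, hold a second spring clamp gaping at the other

ROBOT

A 6-joint arm with a two-finger parallel gripper is mounted at the origin on the work surface; the furniture and walls round the work are solid. World frame = base frame: x ahead of the robot, y to its left, z up, the work surface at z = 0. Lengths are in m, angles in rad, forces in N, time in s.
With the tool pointing down it reaches from about 0.4 to 0.825 m from the base axis. Payload 7 kg.
Tool frame: the origin (TCP) lies midway between the tips of the shut fingers; the grasp point (between the pads) lies 19 mm behind it; z points along the fingers, x is the direction in which the jaws open and shut, and the axes are right-handed (so a half turn about z gives the same grasp; the last joint's range is limited). The gripper opens to 88 mm and grips with 3 to 60 N. Pads are 19 mm wide; open, the fingers measure 130 mm over their backs; the gripper's body (78 mm by 193 mm) begins 47 mm behind the grasp point.
Start: joints at [-0.829, 0.359, 0.012, 0, -1.224, -0.288], TCP at [0.296, -0.607, 0.227] pointing down, gripper open.
Joint ranges: [-3.07, 3.07], [-1.43, 2.12], [-1.02, 1.25], [-3.03, 1.67], [-3.05, -0], [-3.03, 3.03]. Speed limits (rad/s): [2.39, 2.39, 3.01, 3.14, 3.14, 3.14].

INTERFACE

Orientations are given as [roll, pitch, yaw] about the fixed x, y, z axes, in that order (R = Rz(yaw) Ry(pitch) Rx(roll)).
In Python, from station import arm, grab_frame, camera_params gives the robot as it stands.
- The arm moves only by the shell command python3 -m handwheel 'ROWS' [FORCE]. ROWS is JSON, a list that holds one entry, the list of rows, each a list of 5 numbers: the finger opening in m, from 0 to 0.0876, then the shift along the tool's x, y, z in m, then the turn about the tool's z in degrees. A call has 1 to 20 rows; each row is the pose to reach, as a shift and turn from the pose measured when the call began, along the tool's axes at that moment; what a row does not reach only later rows make up. A row lasts 1/12 s, in which the tool goes at most 41.7 mm and 7.16 degrees, less where a joint would pass 70% of its speed; a pose out of reach is approached as far as the arm can. A call with a gripper value outside its range is refused whole. The fingers move at their own pace and stop on an object; FORCE is the grip in N (left out, the last holds). Time passes only in rows, so rows that repeat a pose let the fingers close. It gives the time, the measured TCP pose, the force and the opening at its end, in the units of the state.
- arm.get_state(): the state, without advancing time (a new reading comes with each control period).
- grab_frame(name): name is "side" or "top" or "wrist"; returns the picture (384x512x3 uint8, blue, green, red); there is no depth.
- camera_params(name): a dict with "intrinsics" (3x3 intrinsics, pixels), "R" (3x3) and "t" (3): a world point X has camera coordinates R X + t; the wrist camera has in their place "tool_from_camera" (4x4, takes a point from camera to tool coordinates, whose origin is the TCP and whose axes are the tool frame's). Camera axes: x right, y down, z forward; pixel columns grow to the right and rows downward; lengths in m; the calibration is good to about 2 mm. A picture is of the moment at which its call begins: read the wrist's pose just before it. camera_params takes no time and is no camera call.
- arm.job_done(): hands the job in, once; it reports no verdict.
The state is a dict: "t": time; "q": joint angles; "qd": joint speeds; "joint_efforts": joint torques, N m; "eef_pos": TCP position; "ee_rot": TCP orientation; "force": force on the tool from outside, world axes, zero at the start; "moment": the same for the moment, N m; "width": finger opening in m.
Only numpy, scipy, OpenCV 4.12 (cv2) and the standard library are available. Lean on these libraries where they do the work, as an engineer would, in place of code of your own. Each camera call takes 0.05 s, during which the arm holds its last target.

TASK

The two leaves of the upright panel have just been glued face to face. Take the left spring clamp off the tray wall and let it close on the panel's top edge at the left pencil line; then squeeze the right clamp off the tray, lower it astride the top edge at the right pencil line and keep it wide open there, a jaw on either side of the panel and touching nothing, because that end still has to be tapped flush before it may bite. Finish while still holding the second clamp squeezed open (left and right as the robot sees them).

Things in the scene. Friction and masses are not known exactly. Their poses are not given: they have to be found in the camera images.
- panel: fixed upright panel of two wooden leaves, 12 mm thick (along its x), 210 mm long (along its y), its top edge 105 mm above the bench (the far leaf stands 1 to 3 mm proud at the right end); it stands in two dark grooved blocks (120 mm along x, 36 mm along y, 30 mm high, 55 mm either side of the middle). Origin: on the bench, under the panel's middle; x points away from the robot, y along the panel to the left, z up
- left_mark (a point): middle of the panel's top edge (z = 105 mm) at the left pencil line, 68 mm left of the panel's middle; axes as the panel's
- right_mark (a point): the same at the right pencil line, 68 mm right of the middle; axes as the panel's
- tray: fixed open plywood tray, 140 mm (x) by 220 mm (y), walls 10 mm thick, near and far wall 85 mm high, holding tape, an offcut and a dowel. Origin: on the bench, under its middle; x away from the robot, y to the left. The clamps sit on the near wall (65 mm from the origin towards the robot), about 55 mm left and right of its middle
- clamp_1: the clamp that starts on the left, one of two alike: steel halves on a sprung pivot, black handle sleeves, rubber jaw pads; 110 mm long, 22 wide, 110 g. Parked jaws down on the tray's near wall. Origin: pivot middle. y: along the pivot and the edge it grips; z: from jaws to handles; x: across the jaws, the squeeze direction. Fixed to the near half: squeezed evenly, it leans about y by half the joint value
- clamp_1_half (a joint): hinge of the halves (rad): 0 gripping the 10 mm tray wall, about 0.05 on the 12 mm panel, 0.5 fully squeezed against a stop (30 mm between pad middles), -0.2 shut on nothing. A spring closes it: squeezing the handles takes about 8 N to start to open from 0 and 15 N to hold at 0.5
- clamp_1_near_pad (a point): face middle of its pad on the robot's side, 41 mm below the pivot and 5 mm beside its middle plane; pads are 22 (along y) x 18 x 6 mm. Its handles are 21 mm wide along y and symmetric: at joint 0 a V reaching 8 to 53 mm above the pivot, 56 mm wide over the outside at the top and 34 at the bottom; at 0.5 parallel, 28 mm wide, 12 to 58 mm above it
- clamp_1_far_pad (a point): the same for its other half (starts inside the tray). The throat between pads and pivot takes an edge up to 10 mm below the pivot; parked, the wall's top lies 25 mm below the pivot
- clamp_2: the clamp that starts on the right, one of two alike: steel halves on a sprung pivot, black handle sleeves, rubber jaw pads; 110 mm long, 22 wide, 110 g. Parked jaws down on the tray's near wall. Origin: pivot middle. y: along the pivot and the edge it grips; z: from jaws to handles; x: across the jaws, the squeeze direction. Fixed to the near half: squeezed evenly, it leans about y by half the joint value
- clamp_2_half (a joint): hinge of the halves (rad): 0 gripping the 10 mm tray wall, about 0.05 on the 12 mm panel, 0.5 fully squeezed against a stop (30 mm between pad middles), -0.2 shut on nothing. A spring closes it: squeezing the handles takes about 8 N to start to open from 0 and 15 N to hold at 0.5
- clamp_2_near_pad (a point): face middle of its pad on the robot's side, 41 mm below the pivot and 5 mm beside its middle plane; pads are 22 (along y) x 18 x 6 mm. Its handles are 21 mm wide along y and symmetric: at joint 0 a V reaching 8 to 53 mm above the pivot, 56 mm wide over the outside at the top and 34 at the bottom; at 0.5 parallel, 28 mm wide, 12 to 58 mm above it
- clamp_2_far_pad (a point): the same for its other half (starts inside the tray). The throat between pads and pivot takes an edge up to 10 mm below the pivot; parked, the wall's top lies 25 mm below the pivot
Mind the look-alikes: they are no part of the job. What is shaped like the clamp_1 but red is not meant.

How it is judged:
On the way, in this order (a step that is already met when the one before it is completed fails the run):
1. the left clamp has closed on the panel's top edge at the left pencil line and has been let go (y of clamp_1_near_pad in the frame of left_mark between -0.02 and 0.02 m and z of clamp_1_near_pad in the frame of left_mark between -0.05 and -0.006 m and y of clamp_1_far_pad in the frame of left_mark between -0.02 and 0.02 m and z of clamp_1_far_pad in the frame of left_mark between -0.05 and -0.006 m and x of clamp_1_near_pad in the frame of left_mark between -0.01 and 0.01 m and x of clamp_1_far_pad in the frame of left_mark between -0.01 and 0.01 m and value of joint clamp_1_half between -0.03 and 0.13 rad and contact force between each of the arm, the fingers and clamp_1 below 0.1 N and linear speed of clamp_1 below 0.03 m/s), for 0.3 s.
2. the right clamp is squeezed open in the fingers, clear of the tray (contact force between clamp_2 and tray below 0.1 N and contact force between clamp_2 and panel below 0.1 N and contact force between the fingers and clamp_2 above 3 N and value of joint clamp_2_half above 0.25 rad), for 0.1 s.
At the end, for the whole second after the job is handed in: The left clamp, let go, bites the panel within 20 mm of the left line, pad middles 6 mm or more below the edge. The right one is held squeezed (joint over 0.25) at the right line, equally near and deep, a pad 3 mm or more clear of each face, touching neither panel nor tray. Both still (all of step 1 and y of clamp_2_near_pad in the frame of right_mark between -0.02 and 0.02 m and z of clamp_2_near_pad in the frame of right_mark between -0.05 and -0.006 m and y of clamp_2_far_pad in the frame of right_mark between -0.02 and 0.02 m and z of clamp_2_far_pad in the frame of right_mark between -0.05 and -0.006 m and ((x of clamp_2_near_pad in the frame of right_mark below -0.009 m and x of clamp_2_far_pad in the frame of right_mark above 0.009 m) or (x of clamp_2_far_pad in the frame of right_mark below -0.009 m and x of clamp_2_near_pad in the frame of right_mark above 0.009 m)) and value of joint clamp_2_half above 0.25 rad and contact force between clamp_2 and panel below 0.2 N and contact force between clamp_2 and tray below 0.2 N and contact force between the fingers and clamp_2 above 3 N and linear speed of clamp_2 below 0.03 m/s); the arm keeps its last pose, push and grip.
It also fails if it takes over 58 s, if anything falls off the work surface, if the arm or the gripper's body presses on something with over 40 N, if the wrist force passes 120 N, or if a joint passes its speed limit or range.

## Working session

There is one attempt and no reset: what is moved stays moved. The work goes in short steps, Python scripts to look and compute and a shell command to move; the robot and the scene stay as the last step left them, time stands still between calls to the robot, and variables do not carry over. Pictures are saved under pics/ and viewed, and the job is handed in when it is done.

```bash
ls; mkdir -p pics; python3 - <<'E'
from station import arm, grab_frame, camera_params
import cv2
s=arm.get_state(); print(s)
for n in ("side","top","wrist"):
    cv2.imwrite(f"pics/{n}0.png",grab_frame(n)); print(n,camera_params(n))
E
```

```text
pics
{'t': 0.0, 'q': array([-8.28935517e-01,  3.59355422e-01,  1.10833711e-02, -3.57346100e-04,
       -1.22409740e+00, -2.88092767e-01]), 'qd': array([-6.28234935e-05,  2.19410461e-05,  3.78618800e-05,  8.25686634e-04,
       -8.29141335e-05, -1.93270039e-05]), 'joint_efforts': array([-5.40043675e-04, -5.82720387e+01,  2.93068027e+01,  6.99712694e+00,
        7.16385766e-03, -1.48129961e-04]), 'eef_pos': array([ 0.2956559 , -0.60627185,  0.2256524 ]), 'ee_rot': array([-3.14146773e+00, -1.60374940e-03,  2.02444258e+00]), 'force': array([-0.97320073, -0.5965883 , -0.37588543]), 'moment': array([ 0.01619265, -0.00369932,  0.00356596]), 'width': 0.08761154041012084}
side {'intrinsics': array([[379.42083771,   0.        , 250.41783335],
       [  0.        , 379.42083771, 192.98630162],
       [  0.        ,   0.        ,   1.        ]]), 'R': array([[ 0.99951563,  0.02924397, -0.01064386],
       [ 0.00555768, -0.50425309, -0.86353803],
       [-0.03062048,  0.86306061, -0.50417137]]), 't': array([-0.46962468,  0.06831924,  0.99754934])}
top {'intrinsics': array([[390.94267575,   0.    
[... 163 characters left out ...]
 -0.00938651],
       [-0.99747608, -0.00505319, -0.0708233 ],
       [ 0.07077158,  0.00976879, -0.99744471]]), 't': array([0.00125206, 0.48435447, 0.91654468])}
wrist {'intrinsics': array([[306.59487336,   0.        , 258.94780687],
       [  0.        , 306.59487336, 193.6380047 ],
       [  0.        ,   0.        ,   1.        ]]), 'tool_from_camera': array([[ 9.99999984e-01,  1.78926631e-04,  2.15579005e-05,
         7.26795385e-04],
       [-1.78114592e-04,  9.62983904e-01,  2.69558843e-01,
        -7.25302983e-02],
       [ 2.74713445e-05, -2.69558842e-01,  9.62983920e-01,
        -1.59715166e-01],
       [ 0.00000000e+00,  0.00000000e+00,  0.00000000e+00,
         1.00000000e+00]])}
```

View pics/side0.png

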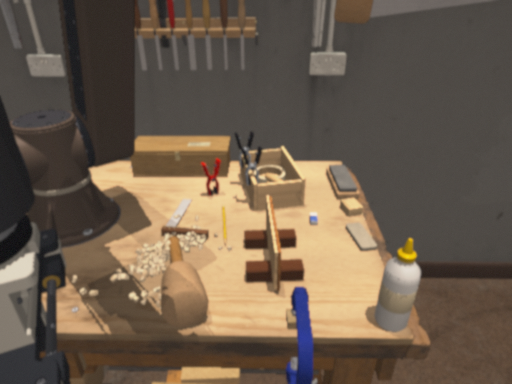

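View pics/top0.png

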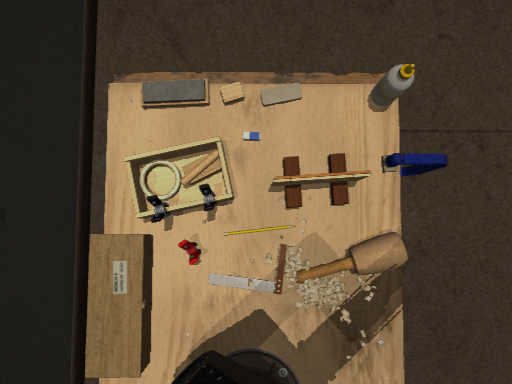

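View pics/wrist0.png

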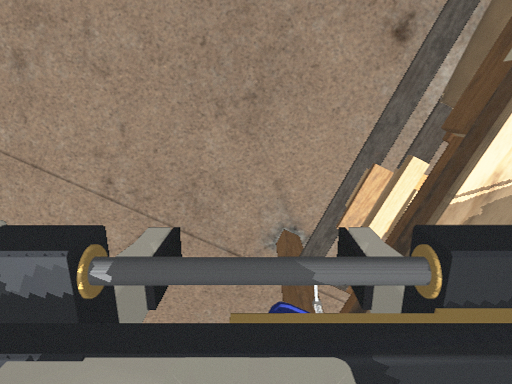

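```bash
cat > h.py <<'E'
import numpy as np, cv2
from station import arm, grab_frame, camera_params
def ray(n,u,v,st=None):
    c=camera_params(n); K=c["intrinsics"]
    d=np.linalg.inv(K)@np.array([u,v,1.])
    if n=="wrist":
        T=c["tool_from_camera"]; R=rot(st["ee_rot"])
        return R@T[:3,3]+st["eef_pos"], R@T[:3,:3]@d
    R=c["R"]; return -R.T@c["t"], R.T@d
def rot(e):
    from scipy.spatial.transform import Rotation as Ro
    return Ro.from_euler("xyz",e).as_matrix()
def onz(n,u,v,z,st=None):
    o,d=ray(n,u,v,st); return o+d*(z-o[2])/d[2]
def proj(n,X,st=None):
    c=camera_params(n)
    if n=="wrist":
        T=c["tool_from_camera"]; R=rot(st["ee_rot"])
        p=T[:3,:3].T@(R.T@(np.array(X)-st["eef_pos"])-T[:3,3])
    else: p=c["R"]@np.array(X)+c["t"]
    p=c["intrinsics"]@p; return p[:2]/p[2]
def tri(r1,r2):
    (o1,d1),(o2,d2)=r1,r2
    d1=d1/np.linalg.norm(d1);d2=d2/np.linalg.norm(d2)
    A=np.c_[d1,-d2]; s=np.linalg.lstsq(A,o2-o1,rcond=None)[0]
    a,b=o1+s[0]*d1,o2+s[1]*d2; return (a+b)/2,np.linalg.norm(a-b)
E
python3 - <<'E'
import cv2
t=cv2.imread("pics/top0.png"); s=cv2.imread("pics/side0.png")
cv2.imwrite("pics/t_tray.png",cv2.resize(t[130:226,115:243],None,fx=6,fy=6,interpolation=cv2.INTER_CUBIC))
cv2.imwrite("pics/t_pan.png",cv2.resize(t[140:220,265:380],None,fx=6,fy=6,interpolation=cv2.INTER_CUBIC))
cv2.imwrite("pics/s_tray.png",cv2.resize(s[125:215,200:310],None,fx=6,fy=6,interpolation=cv2.INTER_CUBIC))
E
```

```text
(no output)
```

View pics/t_tray.png

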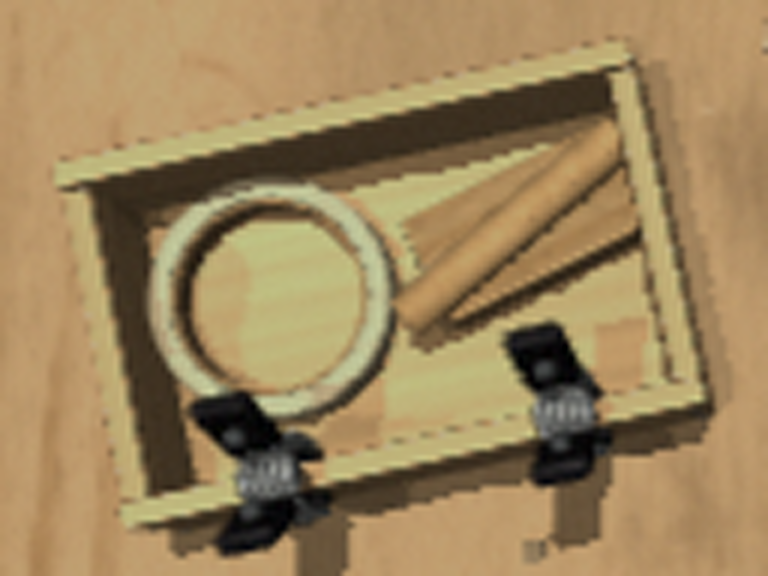

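View pics/t_pan.png

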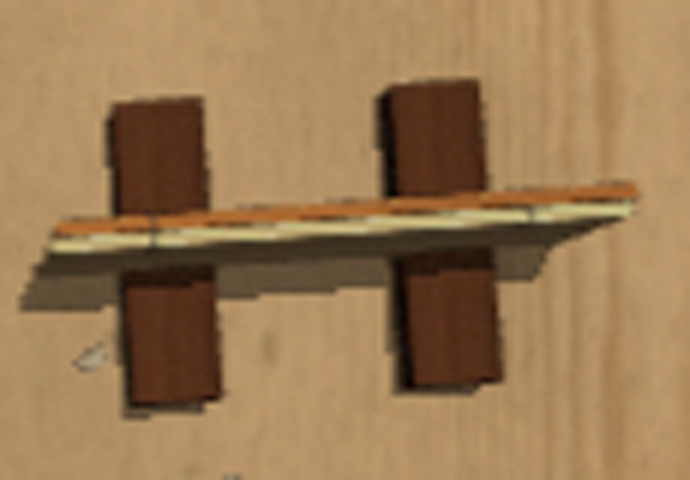

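View pics/s_tray.png

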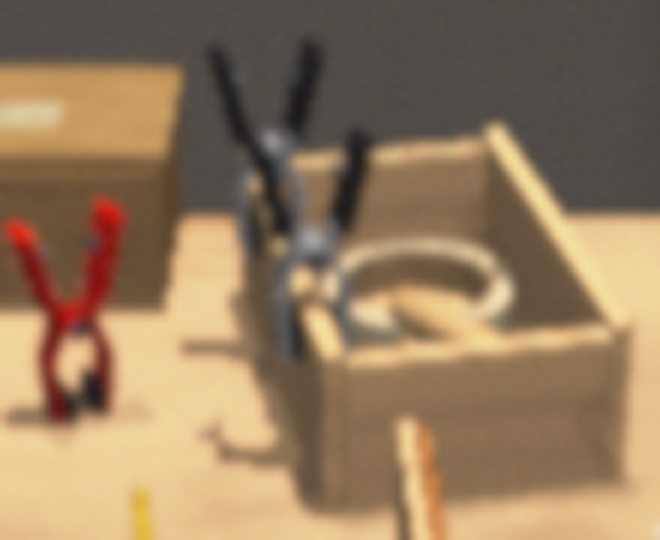

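```bash
python3 - <<'E'
from h import *
np.set_printoptions(precision=4,suppress=True)
T=lambda u,v,z:onz("top",115+(u+.5)/6-.5,130+(v+.5)/6-.5,z)
P=lambda u,v,z:onz("top",265+(u+.5)/6-.5,140+(v+.5)/6-.5,z)
print("cam",ray("top",0,0)[0])
c=[T(*p,.085) for p in [(60,172),(627,46),(705,400),(125,520)]]  # FL FR NR NL
for x in c: print(x)
print("len",[np.linalg.norm(c[i]-c[(i+1)%4]) for i in range(4)])
m=sum(c)/4; l=(c[0]+c[3]-c[1]-c[2]); l/=np.linalg.norm(l); print("tray",m,"yaw",np.degrees(np.arctan2(-l[0],l[1])))
ex=np.array([l[1],-l[0],0])
for s in(1,-1): print("clamp nominal",m-.065*ex+s*.055*l)
for nm,a,b in (("c1",(222,410),(250,530)),("c2",(537,345),(565,462))):
    A=T(*a,.16);B=T(*b,.16);print(nm,A,B,(A+B)/2,np.linalg.norm(A-B),np.degrees(np.arctan2((A-B)[1],(A-B)[0])))
print("pivots",T(268,475,.11),T(563,410,.11))
q=[P(*p,.105) for p in [(57,221),(636,186),(633,212),(52,250)]]
for x in q: print(x)
print("len",[np.linalg.norm(q[i]-q[(i+1)%4]) for i in range(4)])
m=sum(q)/4; l=(q[0]+q[3]-q[1]-q[2]); l/=np.linalg.norm(l); print("panel",m,"yaw",np.degrees(np.arctan2(-l[0],l[1])))
print("marks from panel",m+.068*l,m-.068*l,"seen",P(155,232,.105),P(531,205,.105))
E
```

```text
cam [ 0.4183 -0.0053  0.9485]
[0.5595 0.2837 0.085 ]
[0.6078 0.0727 0.085 ]
[0.4756 0.0424 0.085 ]
[0.4301 0.2559 0.085 ]
len [np.float64(0.21639506668723396), np.float64(0.13569387305996733), np.float64(0.21829160179764837), np.float64(0.13228621686820777)]
tray [0.5183 0.1637 0.085 ] yaw 12.457788586792505
clamp nominal [0.4429 0.2034 0.085 ]
clamp nominal [0.4667 0.096  0.085 ]
c1 [0.4664 0.2014 0.16  ] [0.426 0.191 0.16 ] [0.4462 0.1962 0.16  ] 0.041702235206333774 14.432144641987072
c2 [0.4889 0.0952 0.16  ] [0.4494 0.0852 0.16  ] [0.4692 0.0902 0.16  ] 0.040733117582619584 14.197685031466142
pivots [0.4462 0.1974 0.11  ] [0.4701 0.0919 0.11  ]
[ 0.5178 -0.0494  0.105 ]
[ 0.5315 -0.2584  0.105 ]
[ 0.522  -0.2571  0.105 ]
[ 0.5073 -0.0476  0.105 ]
len [np.float64(0.2093639823324339), np.float64(0.009530275755339934), np.float64(0.20999668032839977), np.float64(0.010695251261081593)]
panel [ 0.5197 -0.1531  0.105 ] yaw 3.8897965907863292
marks from panel [ 0.515  -0.0853  0.105 ] [ 0.5243 -0.221   0.105 ] seen [ 0.514  -0.0848  0.105 ] [ 0.5244 -0.2204  0.105 ]
```

```bash
cat >> h.py <<'E'
def shift(target,yawdeg=None):
    s=arm.get_state(); R=rot(s["ee_rot"])
    d=R.T@(np.array(target)-s["eef_pos"])
    y=np.degrees(s["ee_rot"][2]); t=None
    if yawdeg is not None: t=-((yawdeg-y+180)%360-180)
    return np.round(d,4),t
E
python3 - <<'E'
from h import *
print(shift([.43,-.32,.32],193),shift([.446,.197,.30],193))
E
```

```text
(array([ 0.1986,  0.2462, -0.0939]), np.float64(-77.00607625266707)) (array([ 0.6563,  0.4872, -0.0734]), np.float64(-77.00607625266707))
```

```bash
python3 -m handwheel '[[[0.0876,0.05,0.06,-0.09,-7],[0.0876,0.1,0.12,-0.094,-14],[0.0876,0.15,0.18,-0.094,-21],[0.0876,0.18,0.22,-0.094,-28],[0.0876,0.2,0.246,-0.094,-35],[0.0876,0.2,0.246,-0.094,-42],[0.0876,0.2,0.246,-0.094,-49],[0.0876,0.2,0.246,-0.094,-56],[0.0876,0.24,0.27,-0.094,-63],[0.0876,0.28,0.29,-0.09,-70],[0.0876,0.32,0.31,-0.09,-77],[0.0876,0.36,0.33,-0.09,-77],[0.0876,0.4,0.35,-0.09,-77],[0.0876,0.44,0.37,-0.09,-77],[0.0876,0.48,0.39,-0.09,-77],[0.0876,0.52,0.41,-0.085,-77],[0.0876,0.56,0.43,-0.08,-77],[0.0876,0.6,0.46,-0.075,-77],[0.0876,0.656,0.487,-0.073,-77],[0.0876,0.656,0.487,-0.073,-77]]]'
```

```text
t: 1.82
eef_pos: [0.4443, 0.1762, 0.301]
ee_rot: [3.14, -0.0, -2.914]
force: [1.4, -1.4, 0.5]
width: 0.0876
```

```bash
python3 - <<'E'
from h import *
print(shift([.446,.197,.30],193))
s=arm.get_state();print(s["t"],s["eef_pos"],s["ee_rot"],s["force"])
cv2.imwrite("pics/w1.png",grab_frame("wrist"))
cv2.imwrite("pics/w1b.png",cv2.resize(cv2.imread("pics/w1.png"),(800,600)))
print(proj("wrist",[.446,.197,.11],s),proj("wrist",[.469,.091,.11],s))
E
```

```text
(array([-0.0064,  0.0199,  0.001 ]), np.float64(0.024453543565982727))
1.8167 [0.44428851 0.17617779 0.30095122] [ 3.14004605e+00 -7.88517172e-07 -2.91427306e+00] [ 1.38026792 -1.39710777  0.47871917]
[253.40656684 188.12790376] [254.29713064  91.52767644]
```

View pics/w1b.png

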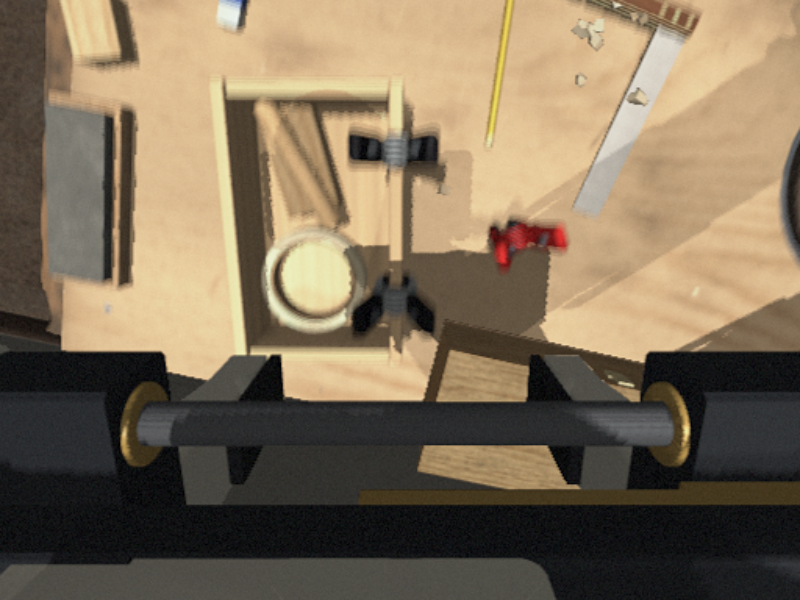

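```bash
python3 - <<'E'
from h import *
s=arm.get_state()
f=lambda u,v:((u+.5)/1.5625-.5,(v+.5)/1.5625-.5)
for p,z in [((396,293),.11),((352,330),.16),((433,328),.16),((396,150),.11),((350,148),.16),((438,149),.16)]:
    print(p,onz("wrist",*f(*p),z,s))
p=onz("wrist",*f(396,293),.11,s); print(shift([p[0],p[1],.129],193))
E
```

```text
(396, 293) [0.44720615 0.20130455 0.11      ]
(352, 330) [0.47197963 0.21957452 0.16      ]
(433, 328) [0.42024993 0.20610425 0.16      ]
(396, 150) [0.47003322 0.10116102 0.11      ]
(350, 148) [0.49576831 0.10768967 0.16      ]
(438, 149) [0.44464274 0.09634309 0.16      ]
(array([-0.0065,  0.0184,  0.1708]), np.float64(0.12014438778737713))
```

```bash
python3 - <<'E'
from h import *
s=dict(eef_pos=np.array([0.44428851,0.17617779,0.30095122]),ee_rot=np.array([3.14004605e+00,-7.88517172e-07,-2.91427306e+00]))
f=lambda u,v:((u+.5)/1.5625-.5,(v+.5)/1.5625-.5)
for p,z in [((396,293),.11),((352,330),.16),((433,328),.16),((396,150),.11),((350,148),.16),((438,149),.16)]:
    print(p,onz("wrist",*f(*p),z,s))
print(arm.get_state()["eef_pos"],shift([.446,.197,.30],193))
s=arm.get_state()
cv2.imwrite("pics/w2.png",cv2.resize(grab_frame("wrist"),(800,600)))
print(s["qd"])
E
```

```text
(396, 293) [0.44638109 0.19610048 0.11      ]
(352, 330) [0.47124889 0.21447639 0.16      ]
(433, 328) [0.4193003  0.20103572 0.16      ]
(396, 150) [0.46911692 0.09558778 0.11      ]
(350, 148) [0.49494956 0.10212114 0.16      ]
(438, 149) [0.4435973  0.09081486 0.16      ]
[0.4451881  0.18157112 0.29979291] (array([-0.0043,  0.0148, -0.0002]), np.float64(0.12014438778737713))
[-0.07891536 -0.01724808 -0.03487721  0.00276284 -0.02448105  0.14588295]
```

View pics/w2.png

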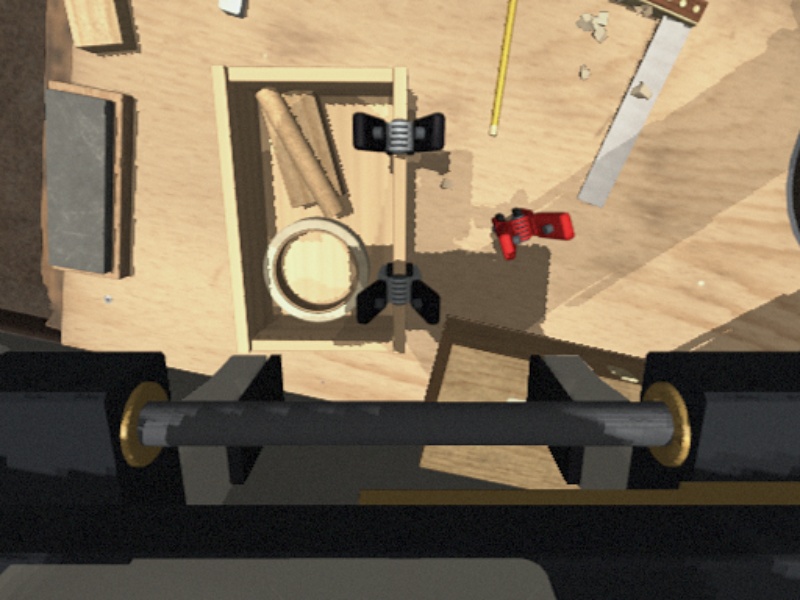

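```bash
python3 - <<'E'
from h import *
s=arm.get_state();print(s["t"],s["eef_pos"],s["ee_rot"])
w=grab_frame("wrist");cv2.imwrite("pics/w3.png",w);t=cv2.imread("pics/top0.png")
a=cv2.resize(w[60:215,215:295],None,fx=3.8,fy=3.8,interpolation=cv2.INTER_CUBIC)
b=cv2.resize(t[180:225,140:225],None,fx=5,fy=5,interpolation=cv2.INTER_CUBIC)
c=np.zeros((600,800,3),np.uint8);c[:a.shape[0],:a.shape[1]]=a;c[:b.shape[0],320:320+b.shape[1]]=b
sd=cv2.imread("pics/side0.png")[128:190,228:270]
d=cv2.resize(sd,None,fx=6,fy=6,interpolation=cv2.INTER_CUBIC);c[226:226+d.shape[0],320:320+d.shape[1]]=d
cv2.imwrite("pics/comb.png",c)
E
```

```text
1.9167 [0.44472852 0.1786279  0.29976575] [ 3.14059754e+00 -1.70823458e-03 -2.91040887e+00]
```

View pics/comb.png

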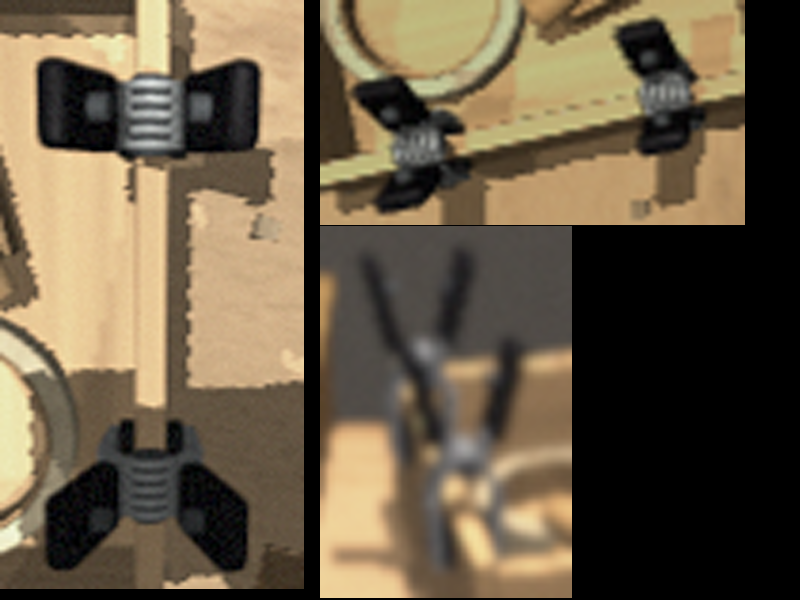

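```bash
python3 - <<'E'
from h import *
s=arm.get_state();print(s["eef_pos"],s["qd"].round(2));print(shift([.4463,.1967,.129],193))
E
```

```text
[0.44449223 0.17647081 0.29998826] [-0.05 -0.03 -0.02  0.01 -0.01  0.03]
(array([-0.0067,  0.0192,  0.171 ]), np.float64(0.21841458717108253))
```

```bash
python3 -m handwheel '[[[0.0876,-0.0067,0.0195,0.0,0],[0.0876,-0.0067,0.0195,0.03,0],[0.0876,-0.0067,0.0195,0.06,0],[0.0876,-0.0067,0.0195,0.09,0],[0.0876,-0.0067,0.0195,0.105,0],[0.0876,-0.0067,0.0195,0.105,0],[0.0876,-0.0067,0.0195,0.105,0]]]' 30; python3 - <<'E'
from h import *
s=arm.get_state();print(s["eef_pos"],s["qd"].round(2));print(shift([.4463,.1967,.129],193))
w=grab_frame("wrist");cv2.imwrite("pics/w4.png",w)
print(proj("wrist",[.4463,.1967,.11],s))
E
```

```text
t: 2.55
eef_pos: [0.4464, 0.1959, 0.1951]
ee_rot: [-3.141, -0.003, -2.912]
force: [-1.0, 1.2, 0.1]
width: 0.0876
[0.44638636 0.19594192 0.19506994] [ 0.   -0.02  0.04  0.01 -0.01 -0.  ]
(array([-0.0003,  0.0008,  0.0661]), np.float64(0.18061242648593634))
[258.44807551 198.47471503]
```

View pics/w4.png

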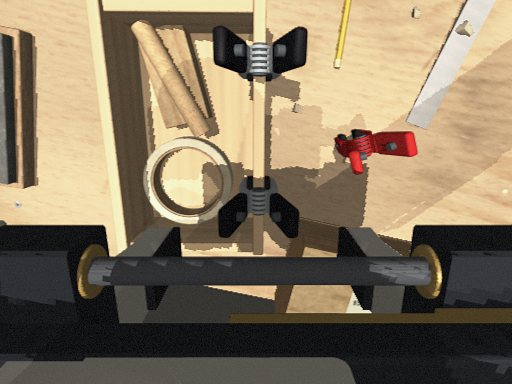

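The pivot shows at (259,200), against a predicted (258,198), and the handles sit centred between the fingers. I'm descending and squeezing.

```bash
python3 -m handwheel '[[[0.0876,0,0.001,0.025,0],[0.0876,0,0.001,0.05,0],[0.0876,0,0.001,0.066,0],[0.0876,0,0.001,0.066,0],[0.0876,0,0.001,0.066,0],[0.06,0,0.001,0.066,0],[0.05,0,0.001,0.066,0],[0.04,0,0.001,0.066,0],[0.02,0,0.001,0.066,0],[0.01,0,0.001,0.066,0],[0.01,0,0.001,0.066,0],[0.01,0,0.001,0.066,0],[0.01,0,0.001,0.066,0],[0.01,0,0.001,0.066,0]]]' 35; python3 - <<'E'
from h import *
s=arm.get_state();print(s["eef_pos"],s["force"],s["width"])
w=grab_frame("wrist");cv2.imwrite("pics/w5.png",w);cv2.imwrite("pics/s5.png",grab_frame("side"))
cv2.imwrite("pics/s5c.png",cv2.resize(cv2.imread("pics/s5.png")[90:220,180:320],None,fx=4,fy=4))
E
```

```text
t: 3.77
eef_pos: [0.4466, 0.1975, 0.13]
ee_rot: [3.141, -0.001, -2.911]
force: [0.9, -0.6, -1.4]
width: 0.0338
[0.44660846 0.19754004 0.12997577] [ 0.88869722 -0.62732426 -1.35487931] 0.03378174436555912
```

View pics/w5.png

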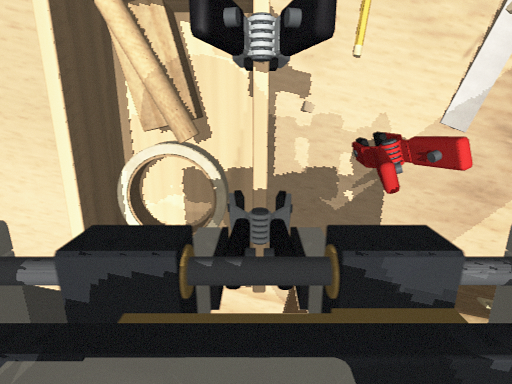

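View pics/s5c.png

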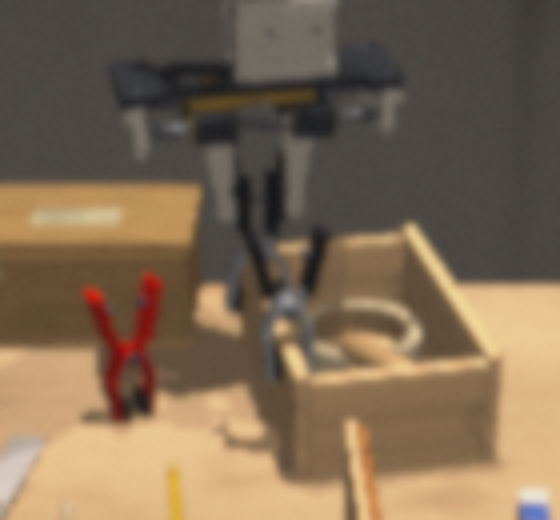

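```bash
python3 -m handwheel '[[[0.01,0,0,0,0],[0.01,0,0,0,0],[0.01,0,0,0,0],[0.01,0,0,0,0]]]' 40; python3 - <<'E'
from h import *
s=arm.get_state();print(s["eef_pos"],s["force"],s["width"])
w=grab_frame("wrist");cv2.imwrite("pics/w6.png",w[170:320,180:350].repeat(4,0).repeat(4,1))
E
```

```text
t: 4.2
eef_pos: [0.4466, 0.1976, 0.13]
ee_rot: [3.141, -0.001, -2.911]
force: [-0.4, 0.3, -1.6]
width: 0.0272
[0.44661699 0.19755607 0.12995765] [-0.40559919  0.34260355 -1.64829983] 0.027161087651959737
```

View pics/w6.png

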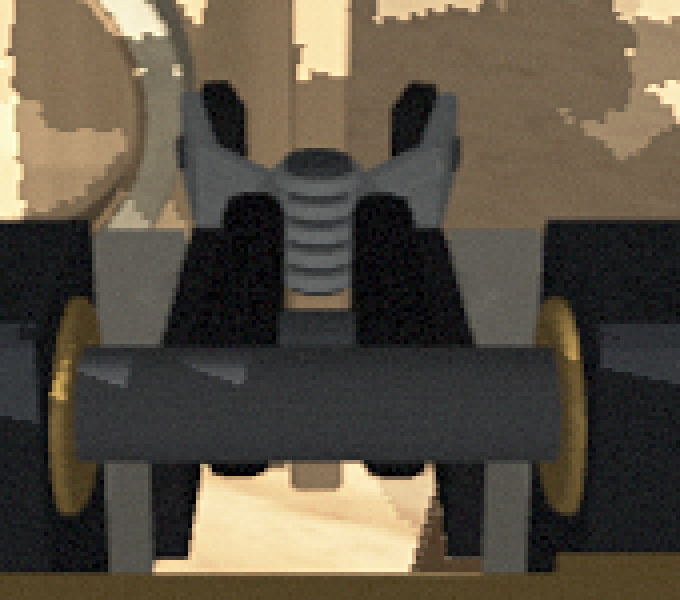

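```bash
python3 -m handwheel '[[[0.01,0,0,-0.02,0],[0.01,0,0,-0.045,0],[0.01,0,0,-0.07,0],[0.01,0,0,-0.1,0],[0.01,0,0,-0.13,0],[0.01,0,0,-0.14,0],[0.01,0,0,-0.14,0]]]' 40; python3 - <<'E'
from h import *
s=arm.get_state();print(s["eef_pos"],s["force"],s["width"])
print(shift([.5145,-.085,.24],183.9))
cv2.imwrite("pics/s7.png",grab_frame("side")[40:220,120:320].repeat(3,0).repeat(3,1))
E
```

```text
t: 4.83
eef_pos: [0.448, 0.1985, 0.2731]
ee_rot: [3.139, 0.004, -2.911]
force: [0.4, 0.3, -1.1]
width: 0.0275
[0.44804973 0.19845132 0.27310241] [ 0.40320691  0.30601569 -1.08135068] 0.02753130954982678
(array([ 2.000e-04, -2.912e-01,  3.230e-02]), np.float64(9.306906196215436))
```

View pics/s7.png

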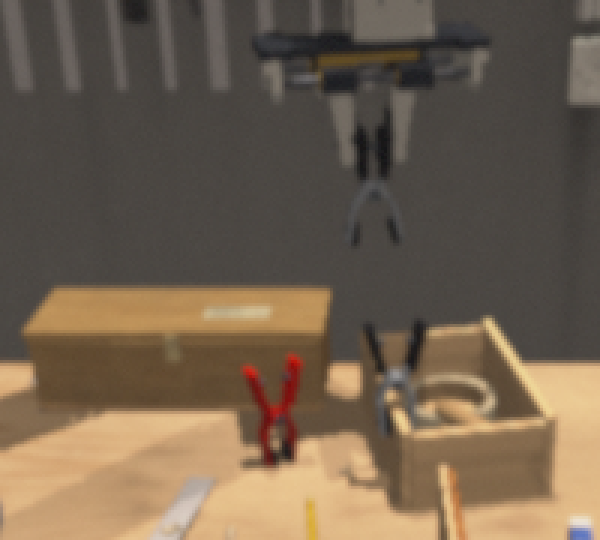

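The clamp is lifted and held open, parallel in the fingers. I'm carrying it to a hover over the left mark.

```bash
python3 -m handwheel '[[[0.01,0,-0.015,0,0],[0.01,0,-0.04,0,0],[0.01,0,-0.07,0,1],[0.01,0,-0.1,0,2],[0.01,0,-0.13,0,4],[0.01,0,-0.16,0,6],[0.01,0,-0.19,0,8],[0.01,0,-0.22,0,9.3],[0.01,0,-0.25,0.01,9.3],[0.01,0,-0.275,0.02,9.3],[0.01,0,-0.291,0.03,9.3],[0.01,0,-0.291,0.032,9.3],[0.01,0,-0.291,0.032,9.3],[0.01,0,-0.291,0.032,9.3]]]' 40; python3 - <<'E'
from h import *
s=arm.get_state();print(s["eef_pos"],s["ee_rot"],s["qd"].round(3),s["width"])
w=grab_frame("wrist");cv2.imwrite("pics/w8.png",w);cv2.imwrite("pics/w8b.png",cv2.resize(w,(800,600)))
for y in (.05,0,-.05,-.1): pass
print([proj("wrist",p,s) for p in ([.5145,-.085,.105],[.5243,-.2208,.105])])
print(shift([.5145,-.085,.147],183.9))
E
```

```text
t: 6.05
eef_pos: [0.5129, -0.0852, 0.2372]
ee_rot: [3.14, -0.002, -3.074]
force: [-0.5, 0.9, -1.5]
width: 0.0273
[ 0.5129164  -0.08518653  0.23720678] [ 3.13963531e+00 -1.65472101e-03 -3.07419965e+00] [ 0.018 -0.019  0.015  0.003 -0.005  0.001] 0.027285077075615744
[array([256.85941073, 183.8009638 ]), array([255.85775598,  29.9420301 ])]
(array([-0.0012, -0.0004,  0.0909]), np.float64(0.00936530491924259))
```

View pics/w8b.png

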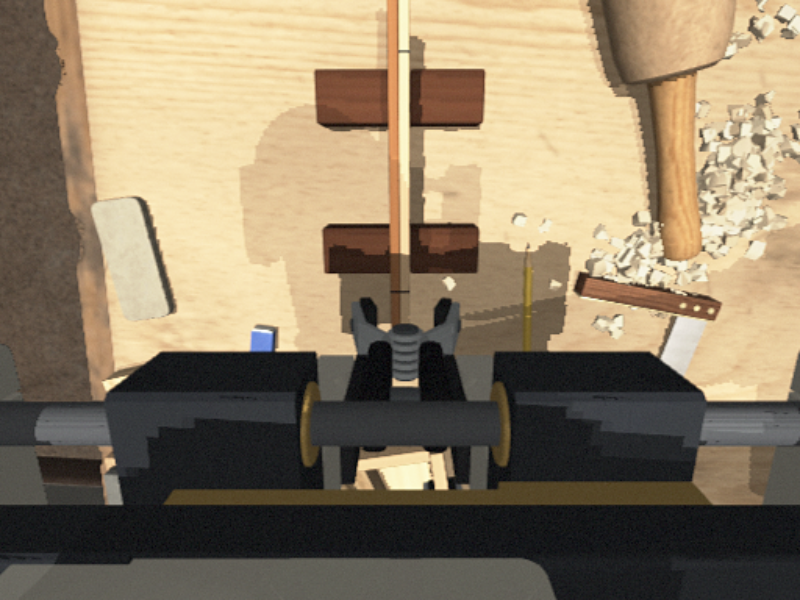

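```bash
python3 -m handwheel '[[[0.01,-0.0028,0.0015,0,0],[0.01,-0.0028,0.0015,0.015,0],[0.01,-0.0028,0.0015,0.03,0],[0.01,-0.0028,0.0015,0.045,0],[0.01,-0.0028,0.0015,0.045,0],[0.01,-0.0028,0.0015,0.045,0]]]' 40; python3 - <<'E'
from h import *
s=arm.get_state();print(s["eef_pos"],s["ee_rot"],s["force"],s["width"])
w=grab_frame("wrist");cv2.imwrite("pics/w9.png",w);cv2.imwrite("pics/w9b.png",cv2.resize(w[100:292,130:386],(800,600)))
sd=grab_frame("side");cv2.imwrite("pics/s9b.png",cv2.resize(sd[150:300,190:340],(600,600)))
print(shift([.5152,-.0835,.147],183.9))
E
```

```text
t: 6.6
eef_pos: [0.5159, -0.0824, 0.193]
ee_rot: [3.14, -0.001, -3.072]
force: [0.2, -0.3, -0.9]
width: 0.0274
[ 0.51585614 -0.082444    0.19295786] [ 3.13987856e+00 -1.17604935e-03 -3.07217306e+00] [ 0.22300325 -0.33880173 -0.94383195] 0.027396356173936577
(array([ 0.0016, -0.0009,  0.0471]), np.float64(0.06551342386194392))
```

View pics/w9b.png

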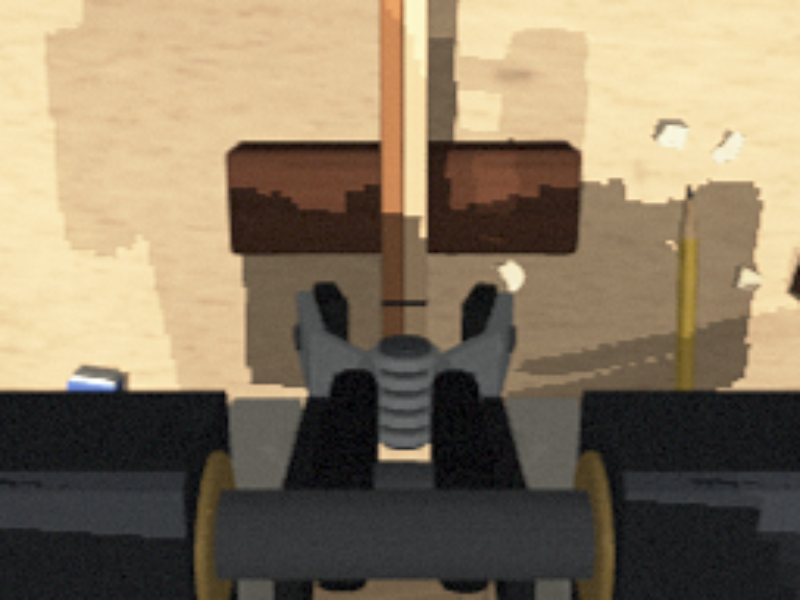

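View pics/s9b.png

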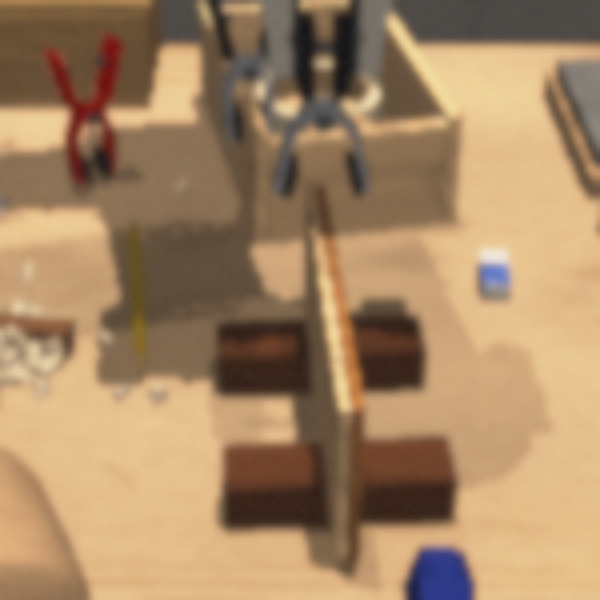

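```bash
python3 - <<'E'
from h import *
s=dict(eef_pos=np.array([0.51585614,-0.082444,0.19295786]),ee_rot=np.array([3.13987856e+00,-1.17604935e-03,-3.07217306e+00]))
print(onz("wrist",259.3,196.6,.105,s)); print(onz("wrist",259.3,100+400/3.125,.173,s))
E
python3 -m handwheel '[[[0.01,0,-0.001,0.01,0],[0.01,0,-0.001,0.02,0],[0.01,0,-0.001,0.032,0],[0.01,0,-0.001,0.046,0],[0.01,0,-0.001,0.046,0],[0.01,0,-0.001,0.046,0]]]' 40; python3 - <<'E'
from h import *
s=arm.get_state();print(s["eef_pos"],s["ee_rot"],s["force"],s["width"])
w=grab_frame("wrist");cv2.imwrite("pics/w10b.png",cv2.resize(w[100:292,130:386],(800,600)))
sd=grab_frame("side");cv2.imwrite("pics/s10b.png",cv2.resize(sd[150:300,190:340],(600,600)))
E
```

```text
[ 0.51525991 -0.08232865  0.105     ]
[ 0.51543925 -0.08167421  0.173     ]
t: 7.2
eef_pos: [0.5162, -0.0837, 0.1473]
ee_rot: [3.14, -0.001, -3.072]
force: [0.7, 0.4, -0.8]
width: 0.0273
[ 0.51623803 -0.08370206  0.14728027] [ 3.14012312e+00 -7.62233958e-04 -3.07246711e+00] [ 0.70938243  0.40030275 -0.7965922 ] 0.027267844608528297
```

View pics/w10b.png

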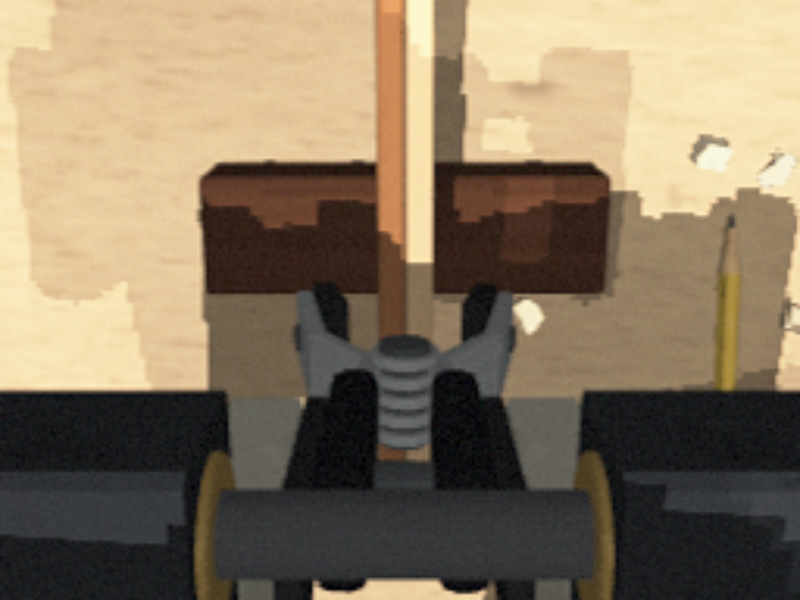

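View pics/s10b.png

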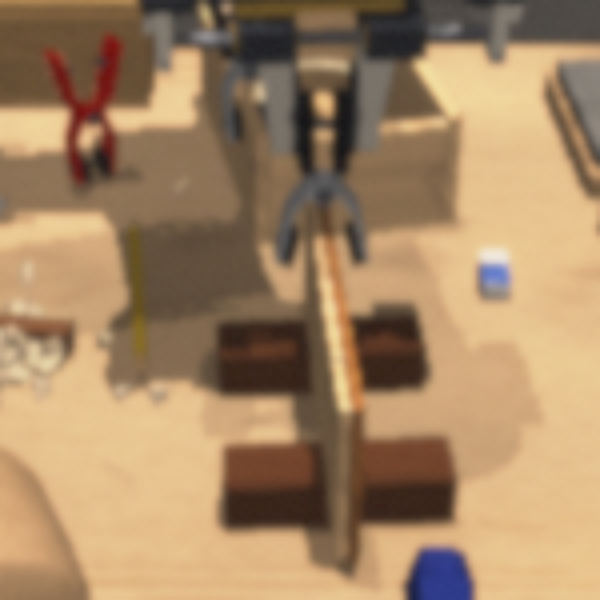

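Astride and centred. I'm opening gradually so the clamp bites.

```bash
python3 -m handwheel '[[[0.03,0,0,0,0],[0.034,0,0,0,0],[0.038,0,0,0,0],[0.042,0,0,0,0],[0.046,0,0,0,0],[0.05,0,0,0,0],[0.055,0,0,0,0],[0.06,0,0,0,0],[0.07,0,0,0,0],[0.08,0,0,0,0],[0.0876,0,0,0,0],[0.0876,0,0,0,0],[0.0876,0,0,0,0],[0.0876,0,0,0,0]]]' 40; python3 - <<'E'
from h import *
s=arm.get_state();print(s["eef_pos"],s["force"],s["width"])
w=grab_frame("wrist");cv2.imwrite("pics/w11b.png",cv2.resize(w[100:292,130:386],(800,600)))
sd=grab_frame("side");cv2.imwrite("pics/s11b.png",cv2.resize(sd[150:300,190:340],(600,600)))
E
```

```text
t: 8.47
eef_pos: [0.5173, -0.0836, 0.1486]
ee_rot: [3.14, 0.002, -3.072]
force: [0.7, 0.4, -0.2]
width: 0.0865
[ 0.5173217  -0.08357705  0.14859147] [ 0.71423228  0.38148031 -0.16075293] 0.08651680013674169
```

View pics/w11b.png

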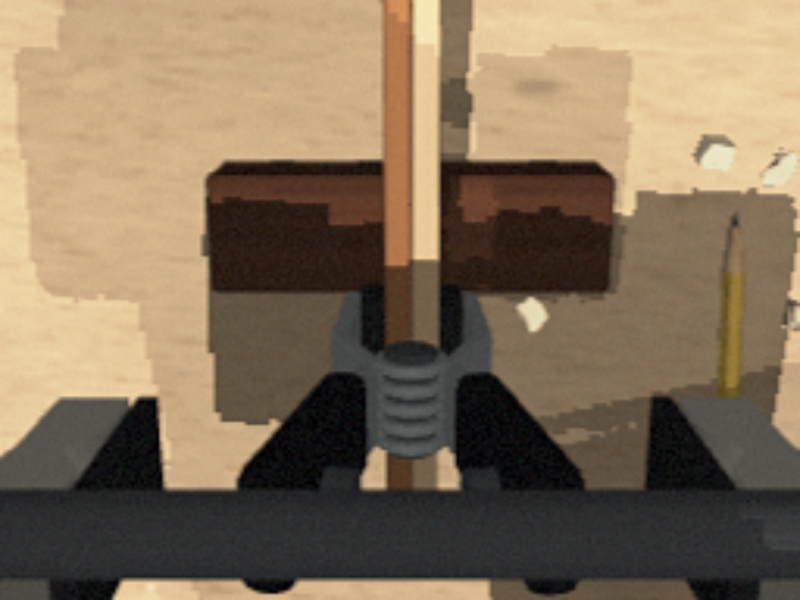

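View pics/s11b.png

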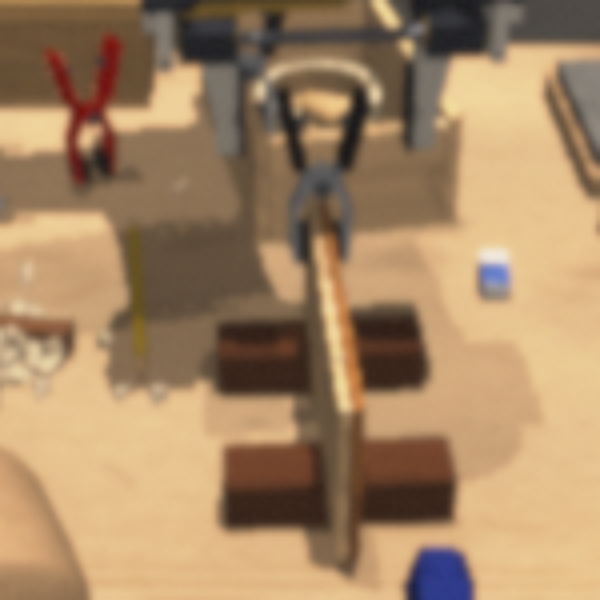

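```bash
python3 -m handwheel '[[[0.0876,0,0,-0.015,0],[0.0876,0,0,-0.035,0],[0.0876,0,0,-0.06,0],[0.0876,0,0,-0.09,0],[0.0876,0,0,-0.12,0],[0.0876,0,0,-0.13,0],[0.0876,0,0,-0.13,0]]]' 40; python3 - <<'E'
from h import *
print(shift([.4695,.0935,.25],193))
w=grab_frame("wrist");cv2.imwrite("pics/w12.png",w)
E
```

```text
t: 9.15
eef_pos: [0.5186, -0.0838, 0.2819]
ee_rot: [3.14, 0.008, -3.072]
force: [-0.0, 0.2, -0.5]
width: 0.0873
(array([0.0369, 0.1803, 0.0319]), np.float64(-9.009998183587413))
```

View pics/w12.png

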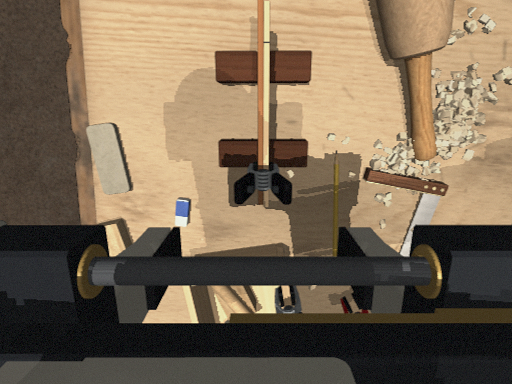

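```bash
python3 -m handwheel '[[[0.0876,0.008,0.03,0,-2],[0.0876,0.016,0.065,0,-5],[0.0876,0.024,0.1,0,-8],[0.0876,0.032,0.14,0.01,-9],[0.0876,0.037,0.17,0.02,-9],[0.0876,0.037,0.18,0.032,-9],[0.0876,0.037,0.18,0.032,-9],[0.0876,0.037,0.18,0.032,-9],[0.0876,0.037,0.18,0.032,-9]]]' 40; python3 - <<'E'
from h import *
s=arm.get_state();print(s["eef_pos"],s["ee_rot"],s["qd"].round(2))
w=grab_frame("wrist");cv2.imwrite("pics/w13b.png",cv2.resize(w,(800,600)))
import pickle;pickle.dump(s,open("s13.pkl","wb"))
E
```

```text
t: 9.95
eef_pos: [0.4684, 0.0929, 0.2476]
ee_rot: [3.141, 0.004, -2.915]
force: [0.3, -1.4, 0.1]
width: 0.0874
[0.46835023 0.09288111 0.24761803] [ 3.14096722  0.0039976  -2.91510215] [-0.01 -0.01  0.01 -0.   -0.   -0.  ]
```

View pics/w13b.png

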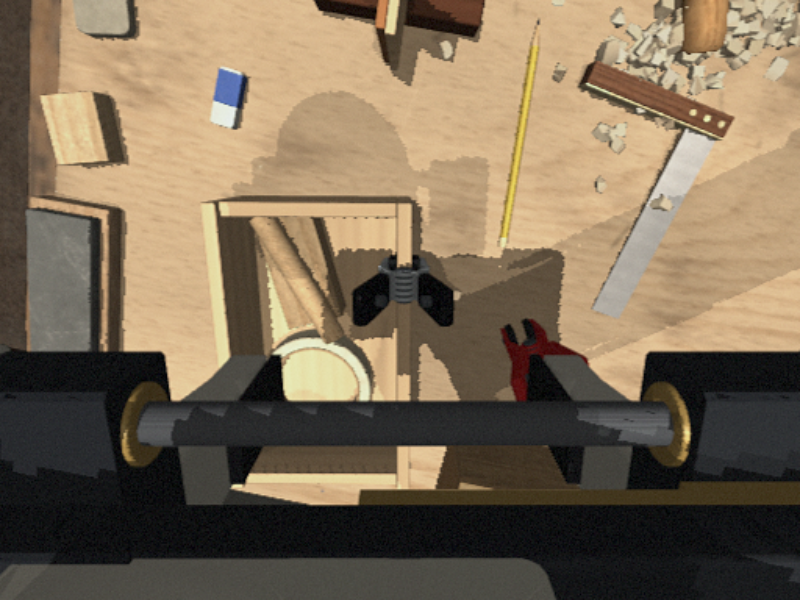

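```bash
python3 - <<'E'
from h import *
import pickle;s=pickle.load(open("s13.pkl","rb"))
f=lambda u,v:((u+.5)/1.5625-.5,(v+.5)/1.5625-.5)
p=onz("wrist",*f(404,285),.11,s);print(p)
for q in((354,324),(452,324)): print(onz("wrist",*f(*q),.16,s))
print(shift([p[0],p[1],.129],193))
E
```

```text
[0.46939673 0.09276073 0.11      ]
[0.4934547  0.10827674 0.16      ]
[0.44161068 0.09626715 0.16      ]
(array([-0.0002, -0.0003,  0.1189]), np.float64(-0.07017075017301977))
```

```bash
python3 -m handwheel '[[[0.0876,0,0.0005,0.03,0],[0.0876,0,0.0005,0.06,0],[0.0876,0,0.0005,0.085,0],[0.0876,0,0.0005,0.105,0],[0.0876,0,0.0005,0.118,0],[0.0876,0,0.0005,0.118,0],[0.0876,0,0.0005,0.118,0],[0.05,0,0.0005,0.118,0],[0.04,0,0.0005,0.118,0],[0.02,0,0.0005,0.118,0],[0.01,0,0.0005,0.118,0],[0.01,0,0.0005,0.118,0],[0.01,0,0.0005,0.118,0],[0.01,0,0.0005,0.118,0],[0.01,0,0.0005,0.118,0],[0.01,0,0.0005,0.118,0],[0.01,0,0.0005,0.118,0],[0.01,0,0.0005,0.118,0],[0.01,0,0.0005,0.118,0],[0.01,0,0.0005,0.118,0]]]' 40; python3 - <<'E'
from h import *
s=arm.get_state();print(s["eef_pos"],s["force"],s["width"])
w=grab_frame("wrist");cv2.imwrite("pics/w14b.png",cv2.resize(w[100:292,130:386],(800,600)))
E
```

```text
t: 11.67
eef_pos: [0.469, 0.0934, 0.1299]
ee_rot: [3.141, 0.005, -2.916]
force: [-0.1, 0.3, -1.2]
width: 0.0274
[0.46896553 0.09344084 0.12988714] [-0.07102536  0.29888604 -1.20185529] 0.027369057426597107
```

View pics/w14b.png

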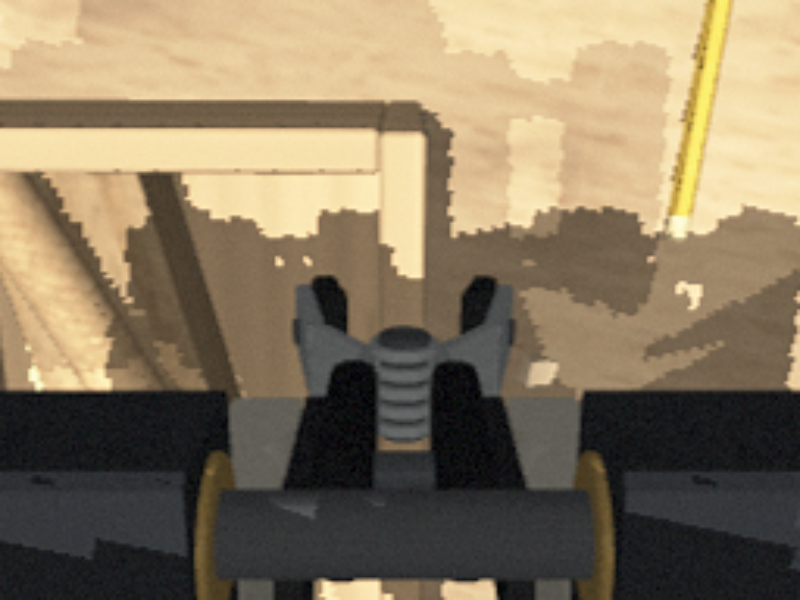

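```bash
python3 -m handwheel '[[[0.01,0,0,-0.02,0],[0.01,0,0,-0.045,0],[0.01,0,0,-0.075,0],[0.01,0,0,-0.105,0],[0.01,0,0,-0.135,0],[0.01,0,0,-0.165,0],[0.01,0,0,-0.18,0],[0.01,0,0,-0.18,0]]]' 40; python3 - <<'E'
from h import *
s=arm.get_state();print(s["eef_pos"],s["force"],s["width"])
print(shift([.525,-.2195,.31],183.9))
E
```

```text
t: 12.38
eef_pos: [0.4698, 0.0936, 0.314]
ee_rot: [3.139, 0.011, -2.916]
force: [0.3, -0.3, -0.5]
width: 0.0271
[0.46979154 0.09361203 0.31401272] [ 0.25794225 -0.25539854 -0.45495553] 0.02713858798113299
(array([ 0.0164, -0.3175,  0.0031]), np.float64(9.047888890259514))
```

```bash
python3 -m handwheel '[[[0.01,0,-0.015,0,0],[0.01,0,-0.04,0,1],[0.01,0.002,-0.07,0,2],[0.01,0.004,-0.1,0,4],[0.01,0.006,-0.13,0,6],[0.01,0.008,-0.16,0,8],[0.01,0.01,-0.19,0,9],[0.01,0.012,-0.22,0,9],[0.01,0.014,-0.25,0,9],[0.01,0.016,-0.28,0.0,9],[0.01,0.016,-0.305,0.02,9],[0.01,0.016,-0.3175,0.04,9],[0.01,0.016,-0.3175,0.063,9],[0.01,0.016,-0.3175,0.063,9],[0.01,0.016,-0.3175,0.063,9],[0.01,0.016,-0.3175,0.063,9]]]' 40; python3 - <<'E'
from h import *
s=arm.get_state();print(s["eef_pos"],s["ee_rot"],s["qd"].round(3),s["width"])
w=grab_frame("wrist");cv2.imwrite("pics/w15b.png",cv2.resize(w,(800,600)))
sd=grab_frame("side");cv2.imwrite("pics/s15b.png",cv2.resize(sd[110:310,180:380],(600,600)))
import pickle;pickle.dump(s,open("s15.pkl","wb"))
E
```

```text
t: 13.72
eef_pos: [0.5264, -0.2191, 0.251]
ee_rot: [3.138, 0.011, -3.072]
force: [0.2, -0.3, -1.2]
width: 0.0275
[ 0.52636569 -0.21907891  0.25102488] [ 3.13834414  0.01115135 -3.07207501] [ 0.007 -0.018  0.016  0.002  0.003 -0.   ] 0.02747413882637484
```

View pics/w15b.png

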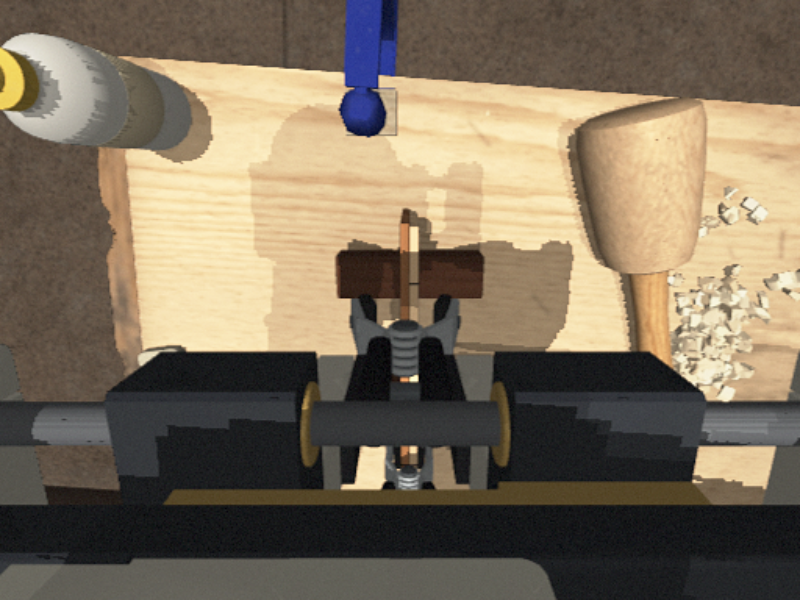

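View pics/s15b.png

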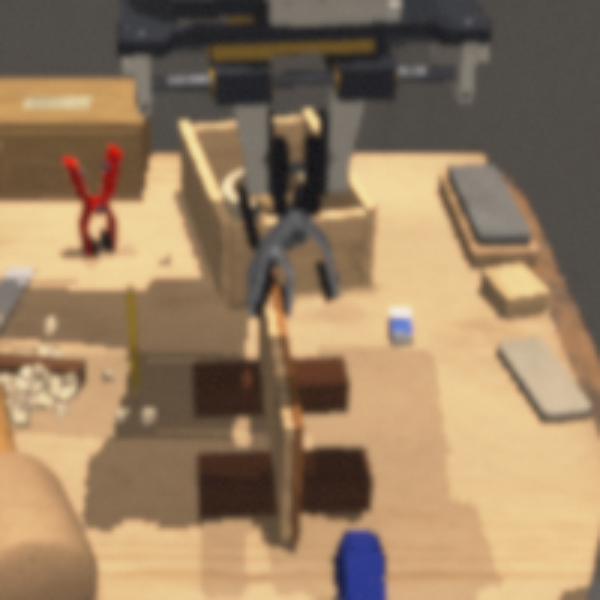

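```bash
python3 - <<'E'
from h import *
import pickle;s=pickle.load(open("s15.pkl","rb"))
f=lambda u,v:((u+.5)/1.5625-.5,(v+.5)/1.5625-.5)
print(onz("wrist",*f(410.5,283),.105,s),onz("wrist",*f(406,345),.231,s),onz("wrist",*f(406,310),.20,s))
print(shift([.525,-.2195,.147],183.9))
E
```

```text
[ 0.52404718 -0.21855908  0.105     ] [ 0.52633143 -0.22318284  0.231     ] [ 0.52694714 -0.22843951  0.2       ]
(array([ 0.0032, -0.0009,  0.1048]), np.float64(0.10616088501342347))
```

```bash
python3 -m handwheel '[[[0.01,0.003,-0.001,0,0],[0.01,0.003,-0.001,0.02,0],[0.01,0.003,-0.001,0.04,0],[0.01,0.003,-0.001,0.055,0],[0.01,0.003,-0.001,0.055,0],[0.01,0.003,-0.001,0.055,0]]]' 40; python3 - <<'E'
from h import *
s=arm.get_state();print(s["eef_pos"],s["ee_rot"],s["force"],s["width"])
w=grab_frame("wrist");cv2.imwrite("pics/w16b.png",cv2.resize(w[100:292,130:386],(800,600)))
sd=grab_frame("side");cv2.imwrite("pics/s16b.png",cv2.resize(sd[150:300,190:340],(600,600)))
print(shift([.524,-.2195,.147],183.9))
E
```

```text
t: 14.32
eef_pos: [0.5246, -0.2197, 0.1974]
ee_rot: [3.139, 0.013, -3.071]
force: [0.0, -0.4, 0.8]
width: 0.0271
[ 0.5245875  -0.21968343  0.19739677] [ 3.13871096  0.01300046 -3.07101233] [ 0.01611934 -0.43753255  0.80111878] 0.02712810122673476
(array([0.0023, 0.0004, 0.0515]), np.float64(0.14024806062070638))
```

View pics/w16b.png

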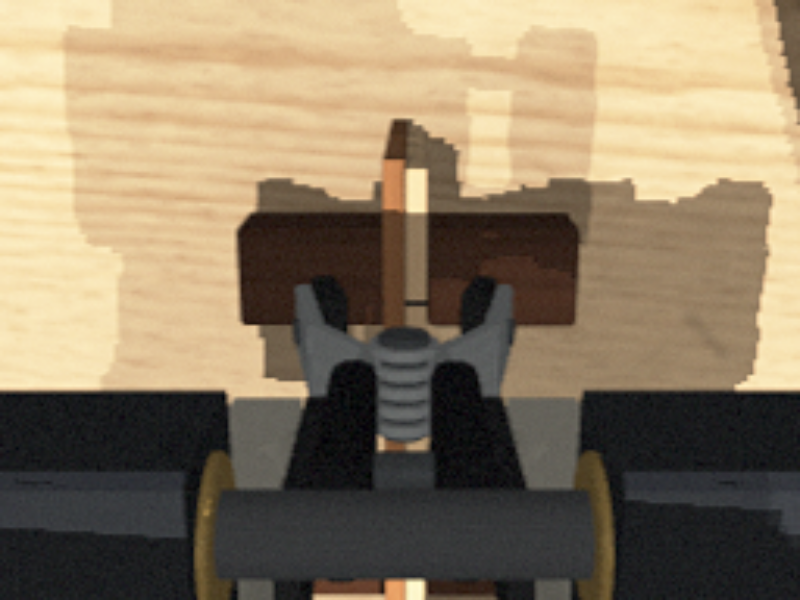

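View pics/s16b.png

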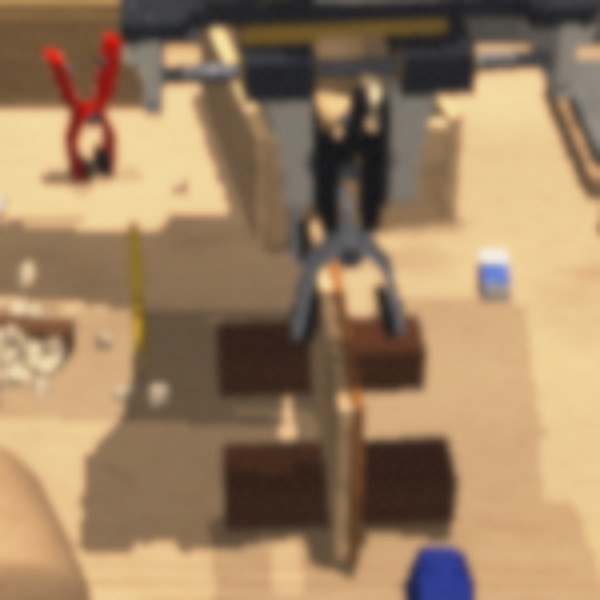

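```bash
python3 -m handwheel '[[[0.01,0.0005,0.0005,0.012,0],[0.01,0.0005,0.0005,0.024,0],[0.01,0.0005,0.0005,0.036,0],[0.01,0.0005,0.0005,0.047,0],[0.01,0.0005,0.0005,0.051,0],[0.01,0.0005,0.0005,0.051,0],[0.01,0.0005,0.0005,0.051,0],[0.01,0.0005,0.0005,0.051,0]]]' 40; python3 - <<'E'
from h import *
s=arm.get_state();print(s["eef_pos"],s["ee_rot"],s["force"],s["width"],s["qd"].round(3))
w=grab_frame("wrist");cv2.imwrite("pics/w17b.png",cv2.resize(w[100:292,130:386],(800,600)))
sd=grab_frame("side");cv2.imwrite("pics/s17b.png",cv2.resize(sd[150:300,190:340],(600,600)))
E
```

```text
t: 15.08
eef_pos: [0.5264, -0.2194, 0.1485]
ee_rot: [3.14, 0.017, -3.071]
force: [0.1, 0.4, -1.4]
width: 0.0274
[ 0.52638153 -0.21944049  0.14848081] [ 3.13976356  0.01675467 -3.07083125] [ 0.1103611   0.43365022 -1.3958663 ] 0.027390191255766794 [-0.001 -0.003 -0.002 -0.001  0.003 -0.   ]
```

View pics/w17b.png

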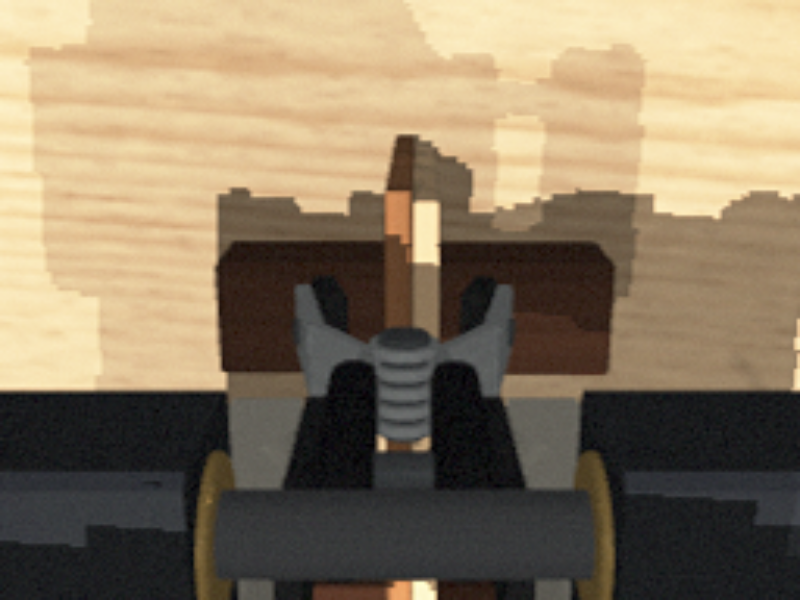

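View pics/s17b.png

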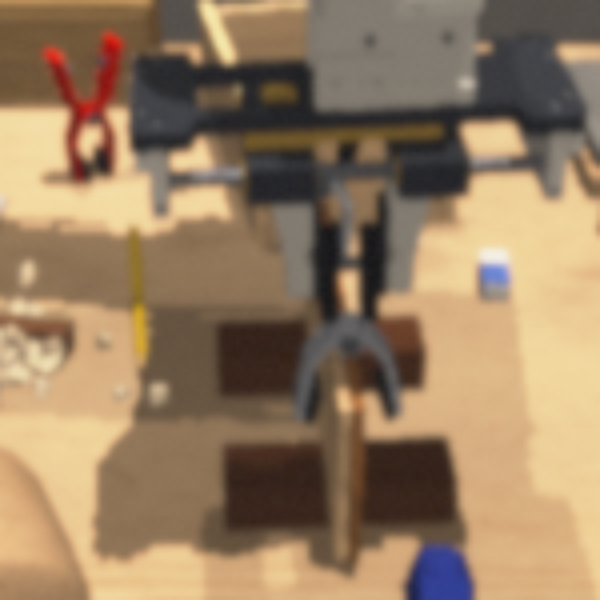

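```bash
python3 -m handwheel '[[[0.01,0.0007,0,0,0],[0.01,0.0014,0,0,0],[0.01,0.0014,0,0,0],[0.01,0.0014,0,0,0],[0.01,0.0014,0,0,0]]]' 40; python3 - <<'E'
from h import *
s=arm.get_state();print(s["eef_pos"],s["ee_rot"],s["force"],s["width"],s["qd"].round(3))
w=grab_frame("wrist");cv2.imwrite("pics/w18b.png",cv2.resize(w[100:292,130:386],(800,600)))
t=grab_frame("top");cv2.imwrite("pics/t18b.png",cv2.resize(t[140:230,260:380],(800,600)))
sd=grab_frame("side");cv2.imwrite("pics/s18b.png",cv2.resize(sd[150:300,190:340],(600,600)))
E
```

```text
t: 15.6
eef_pos: [0.5248, -0.2195, 0.1484]
ee_rot: [3.14, 0.017, -3.071]
force: [0.1, 0.6, -0.9]
width: 0.0271
[ 0.52481969 -0.21949833  0.14840076] [ 3.13962197  0.01677818 -3.07099319] [ 0.13997596  0.57139599 -0.91400737] 0.027143636242660404 [ 0.001  0.001 -0.002 -0.     0.    -0.   ]
```

View pics/w18b.png

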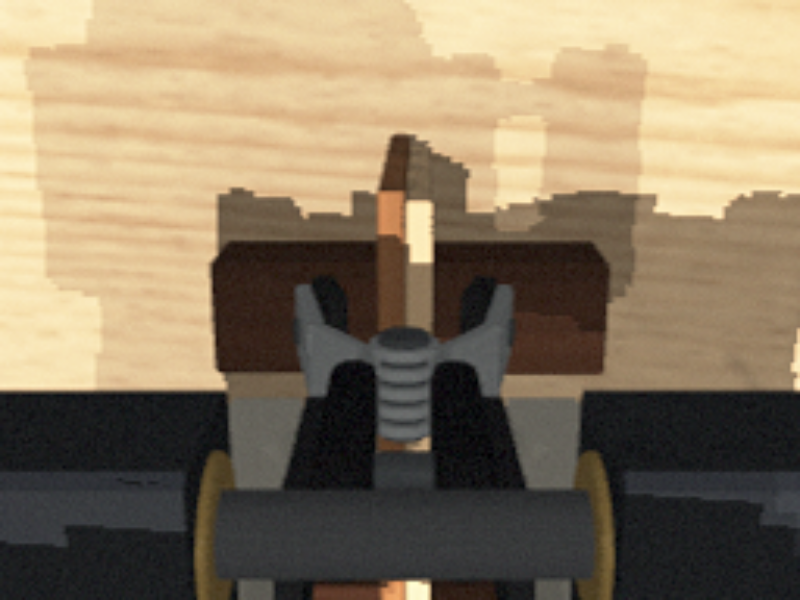

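View pics/s18b.png

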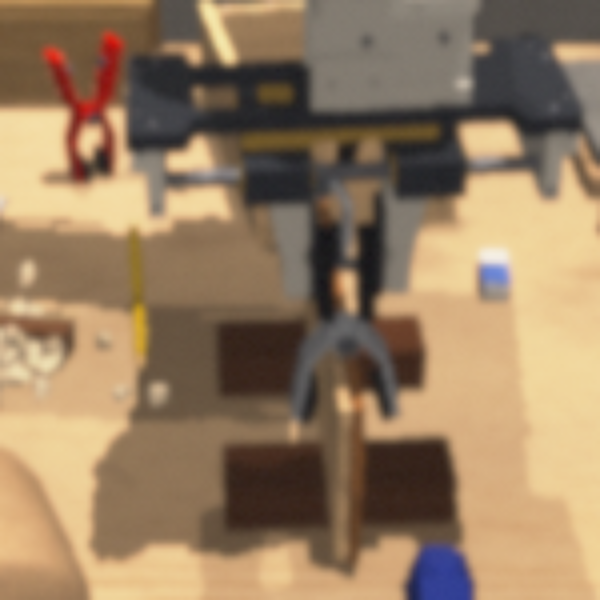

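View pics/t18b.png

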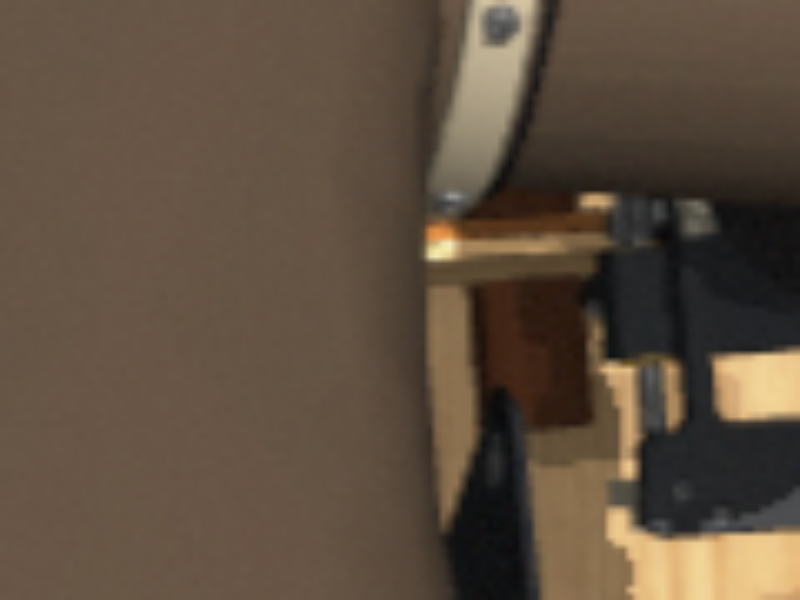

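```bash
python3 - <<'E'
from h import *
def ony(u,v,y):
    o,d=ray("side",190+(u+.5)/4-.5,150+(v+.5)/4-.5); return o+d*(y-o[1])/d[1]
for p in((300,418),(390,415),(345,330)): print(p,ony(*p,-.2305))
E
```

```text
(300, 418) [ 0.50529057 -0.2305      0.07818612]
(390, 415) [ 0.54919133 -0.2305      0.08064759]
(345, 330) [ 0.52607254 -0.2305      0.1315476 ]
```

```bash
python3 - <<'E'
from station import arm
print(arm.job_done()); s=arm.get_state(); print(s["t"],s["eef_pos"],s["width"])
E
```

```text
the job is handed in; nothing more can be done
None
the job is handed in; nothing more can be done
```

The job is handed in at about 15.8 s of the 58 s allowed; no verdict is reported, so what follows rests on my own checks.

- **Left clamp:** I squeezed it off the tray wall and let it close on the panel's top edge at the left pencil line, within about 2 mm of it. By my figures its pad middles are about 19 mm below the edge. The pictures after letting go showed it biting upright with the fingers clear. I did not look at it again closely after that, but the second clamp was carried well above it.

- **Right clamp:** I squeezed it off the tray and lowered it astride the panel at the right line, where it is held at 40 N. The opening is 27 mm, which is the full-squeeze stop. The measured tool force stayed within about 1.5 N, the level seen in free air. Its pad middles are about 17 mm below the edge.

- **Correction and disagreement:** The last descent had drifted about 1.5 mm off centre, and I corrected that. Afterwards the wrist picture showed the panel midway between the jaws. The side camera put the jaw middle about 2 mm further from the robot; that is about the calibration error, and even then both pads stay clear of the panel. The top view was blocked by the arm, so it could not settle the difference.

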